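# Lay the retaining bar across the clamp fixture

### The arm

A 7-joint arm with a two-finger parallel gripper is mounted at the origin on a cart in front of the work surface, level with it; the furniture and walls round the work are solid. World frame = base frame: x ahead of the robot, y to its left, z up, the work surface at z = 0. Lengths are in m, angles in degrees, forces in N, time in s.
With the tool pointing down it reaches from about 0.425 to 0.95 m from the base axis. Payload 16.7 kg.
Tool frame: the origin (TCP) lies at the very end of the fingers, on their centre line; the grasp point (between the pads) lies 19 mm behind it (hold_point_z is the distance from the TCP to the grasp point, in m); z points along the fingers, x is the direction in which the jaws open and shut, and the axes are right-handed (so a half turn about z gives the same grasp; the last joint's range is limited). The gripper opens to 94 mm and grips with 3 to 60 N. Pads are 16 mm wide; open, the fingers measure 119 mm over their backs; the gripper's body (75 mm by 177 mm) begins 78 mm behind the grasp point.
Start: joints at [-74.112, 24.414, 4.234, 92.017, -1.954, 63.644, -3.845], TCP at [0.279, 0.614, 0.205] pointing down, gripper open.
Joint ranges: [-163.25, 163.25], [-28.42, 122.38], [-70.27, 78.77], [12.13, 141.07], [-58.53, 238.53], [9.26, 117.41], [-156.51, 156.51]. Speed limits (degrees/s): [108.29, 108.29, 136.94, 136.94, 172.46, 172.46, 172.46].

### API

Orientations are given as a 3x3 rotation matrix whose columns are the frame's x, y, z axes.
In Python, from bench import * gives the robot as it stands.
- The arm moves only by the shell command python3 -m handwheel 'ROWS' [OPENING] [FORCE]. ROWS is JSON, a list of rows, each a list of 2 entries, a list of its own where there are three numbers: the shift along the tool's x, y, z in mm, then the turn, a rotation vector about the tool's x, y, z in degrees. A call has 1 to 8 rows; each row is the pose to reach, as a shift and turn from the pose measured when the call began, along the tool's axes at that moment; what a row does not reach only later rows make up. A row lasts 1/12 s, in which the tool goes at most 41.7 mm and 7.16 degrees, less where a joint would pass 70% of its speed; a pose out of reach is approached as far as the arm can. A call with a gripper value outside its range is refused whole. OPENING is the closure, from -1 (fully open) to 1 (shut), so that 0 is half open, set as the call begins (- or left out, the last holds). The fingers move at their own pace and stop on an object; FORCE is the grip in N (left out, the last holds). Time passes only in rows, so rows that repeat a pose let the fingers close. It gives the time, the measured TCP pose, the force and the opening at its end, in the units of the state.
- get_obs(): the state, without advancing time (a new reading comes with each control period).
- read_camera(name): name is "side" or "top"; returns the picture (480x640x3 uint8, red, green, blue); there is no depth.
- get_calibration(name): a dict with "intrinsics" (3x3 intrinsics, pixels), "cam_to_world" (4x4, takes a point from camera to world coordinates). Camera axes: x right, y down, z forward; pixel columns grow to the right and rows downward; lengths in m; the calibration is good to about 2 mm. A picture is of the moment at which its call begins. get_calibration takes no time and is no camera call.
- job_done(): hands the job in, once; it reports no verdict.
Trained networks look in the newest picture that a camera, given by its name, has taken for a name from the list of things; names that differ only in an ending like _2 or _b are one class to them, and where a whole thing is asked for, a point or a joint stands for the part that bears it (a point fixed in the world has none). Each returns a list of dicts, best first, with "conf" (0 to 1); they miss things now and then, are a little off and sometimes report something else, mostly with a low value. They report only what shows in the picture. A call takes as long as a camera call.
- look_for(camera, target): "position" ([x, y, z] in m, in world coordinates, good to about 4 mm: the middle of the surface that is visible of it).
The state is a dict: "t": time; "q": joint angles; "joint_vel": joint speeds; "effort": joint torques, N m; "tool_pos": TCP position; "tool_rot": TCP orientation; "ft_force": force on the tool from outside, world axes, zero at the start; "moment": the same for the moment, N m; "grip_width": finger opening in m.
Only numpy, scipy, OpenCV 4.12 (cv2) and the standard library are available. Lean on these libraries where they do the work, as an engineer would, in place of code of your own. Each camera call takes 0.05 s, during which the arm holds its last target. There are 200 camera calls.

### The job

Lift the T-headed retaining bar out of its holder, lay it down flat on the bench and let go of it; then take it up afresh and lay it across the two forked posts of the clamp fixture, over the storage box, fully down in both slots, with the T-head outside the post that has the through slot and the plain end in the pocket of the other. Leave the storage box in place, and do not shift the bottle, the petri dish or the tape roll.

Things in the scene. Friction and masses are not known exactly. Their poses are not given: they have to be found in the camera images.
- bar: steel T-shaped bar, 184 mm long, 14 mm thick, about 180 g: plain shank 164 long, 24 wide, then T-head 20 long, 44 wide. Both broad faces alike. Origin: centre of the plain end face; local z along the bar to the head, y across its width, x through its thickness. At the start it stands in the holder, head up, its lower end 8 mm above the bench
- bar_head (a point): centre of the bar's T-head, 174 mm from the plain end face; axes as the bar's
- bar_end (a point): point inside the bar 10 mm from the plain end face; axes as the bar's
- bar_mid (a point): middle of the bar's shank, 82 mm from the plain end face; axes as the bar's
- holder: grey plastic block, 80 (x) x 90 (y) x 55 (z) mm, fixed to the bench, with one rectangular well 18 (x) x 28 (y) mm and 47 mm deep in its top that holds the bar upright; origin: centre of its underside
- fixture: clamp fixture fixed to the bench: grey base plate 236 x 112 x 8 mm, two aluminium forked posts, 80 mm high. Origin on the bench, midway between the posts; local x runs along the laid-in bar, towards the through-slot post; z up. Laid in, the middle of the bar's shank is best at x = 4, z = 61 mm, with 6 mm of play each way along x and 3.5 mm along y
- through_slot (a point): middle of the slot floor of the through-slot post, at fixture (72, 0, 54) mm. Post from x = 64 to 80 mm; slot 31 mm wide, open at both ends and above, straight cheeks to z = 68, lead-ins spreading outward to z = 80 mm. The T-head goes outside this post, before a lone upright steel stop pin, diameter 12 mm, top at z = 70 mm, axis at x = 118 mm
- pocket_slot (a point): middle of the slot floor of the pocket post, at fixture (-75, 0, 54) mm. Post from x = -86 to -64 mm; slot 31 mm wide, cheeks and lead-ins as on the other post, but closed at the outer end by a wall, 76 mm high, inner face at x = -89 mm. The bar's plain end goes in here
- box: closed storage box with a grey see-through lid, 102 x 104 x 40 mm, 350 g, loose on the fixture's base plate between the posts, its top 48 mm above the bench; origin: centre of its underside
- bottle: round media bottle with a blue cap, diameter 69 mm, 172 mm high, bystander; origin: centre of its underside
- dish: petri dish, diameter 91 mm, 15 mm high, bystander; origin: centre of its underside
- tape: roll of tape lying flat, diameter 85 mm, 19 mm high, bystander; origin: centre of its underside

How it is judged (in metres and radians):
On the way:
1. the bar lies flat on the bench, let go (height (world z) of each of bar_head, bar_end below 0.013 m and contact force between the fingers and bar below 0.1 N), for 0.2 s.
At the end, for the whole second after the job is handed in: The bar rests at the bottom of both slots (head and end centres 57 to 65 mm above the bench), within 7 mm of the fixture's centre line at either end, the T-head outside the through-slot post (head centre at local x 83 to 105 mm), at rest; the storage box within 12 mm of where it stood (x of bar_head in the frame of fixture between 0.083 and 0.105 m and y of bar_head in the frame of fixture between -0.007 and 0.007 m and y of bar_end in the frame of fixture between -0.007 and 0.007 m and z of bar_head in the frame of fixture between 0.057 and 0.065 m and z of bar_end in the frame of fixture between 0.057 and 0.065 m and linear speed of bar below 0.02 m/s and distance of box from where it was at the start of the episode below 0.012 m); the robot touches nothing.
It fails at once if the bottle is shifted by more than 30 mm or knocked over (distance of bottle from where it was at the start of the episode above 0.03 m or angle between bottle's own z axis and vertical above 0.5 rad).
It fails at once if the petri dish is shifted by more than 30 mm (distance of dish from where it was at the start of the episode above 0.03 m).
It fails at once if the tape roll is shifted by more than 30 mm (distance of tape from where it was at the start of the episode above 0.03 m).
It fails at once if the storage box is shifted by more than 20 mm (distance of box from where it was at the start of the episode above 0.02 m).
It also fails if it takes over 64 s, if anything falls off the work surface, if the arm or the gripper's body presses on something with over 40 N, if the wrist force passes 120 N, or if a joint passes its speed limit or range.

## Working session

There is one attempt and no reset: what is moved stays moved. The work goes in short steps, Python scripts to look and compute and a shell command to move; the robot and the scene stay as the last step left them, time stands still between calls to the robot, and variables do not carry over. Pictures are saved under pics/ and viewed, about 8 in all and at most 12, crops included, and the job is handed in when it is done.

```bash
mkdir -p pics; ls
cat > h.py <<'E'
from bench import *
import numpy as np, cv2
def snap(n,f): 
    im=read_camera(n); cv2.imwrite('pics/'+f,im[:,:,::-1]); return im
def proj(n,P):
    c=get_calibration(n); K=np.array(c['intrinsics']);T=np.linalg.inv(np.array(c['cam_to_world']))
    p=np.atleast_2d(P)@T[:3,:3].T+T[:3,3]; p=p@K.T; return p[:,:2]/p[:,2:]
def unproj(n,uv,z):
    c=get_calibration(n); K=np.array(c['intrinsics']);T=np.array(c['cam_to_world'])
    uv=np.atleast_2d(uv); d=np.c_[uv,np.ones(len(uv))]@np.linalg.inv(K).T@T[:3,:3].T
    o=T[:3,3]; return o+d*((z-o[2])/d[:,2:])
E
python3 - <<'E'
from h import *
np.set_printoptions(precision=4,suppress=True)
o=get_obs(); print(o['t'],o['tool_pos'],o['tool_rot'],o['grip_width'],o['ft_force'])
for n in('top','side'):
    snap(n,n+'0.png'); c=get_calibration(n); print(n,np.array(c['cam_to_world']),np.array(c['intrinsics'])[0])
    for t in('bar','bar_head','holder','fixture','through_slot','pocket_slot','box','bottle','dish','tape'):
        print(t,[(np.round(d['position'],3),round(d['conf'],2)) for d in look_for(n,t)[:2]])
E
```

```text
pics
0.0 [0.2793 0.614  0.2048] [[ 0.414   0.9103 -0.0004]
 [ 0.9103 -0.414  -0.0012]
 [-0.0013  0.0001 -1.    ]] 0.0936761825013469 [ 0.8036 -0.3433 -0.0075]
top [[ 0.0218 -0.9922  0.123   0.3774]
 [-0.9996 -0.0241 -0.0166  0.0438]
 [ 0.0194 -0.1226 -0.9923  1.3227]
 [ 0.      0.      0.      1.    ]] [456.4188   0.     321.5754]
bar [(array([ 0.493, -0.252,  0.192]), 0.71)]
bar_head [(array([ 0.494, -0.254,  0.192]), 0.53)]
holder [(array([ 0.488, -0.253,  0.054]), 0.69)]
fixture [(array([0.476, 0.322, 0.011]), 0.68)]
through_slot [(array([0.475, 0.325, 0.008]), 0.9), (array([ 0.493, -0.252,  0.192]), 0.16)]
pocket_slot [(array([0.477, 0.323, 0.006]), 0.91)]
box [(array([0.711, 0.38 , 0.13 ]), 0.5), (array([ 0.494, -0.254,  0.194]), 0.48)]
bottle [(array([0.712, 0.38 , 0.13 ]), 0.82)]
dish [(array([0.737, 0.026, 0.012]), 0.91)]
tape [(array([0.354, 0.134, 0.017]), 0.57)]
side [[ 0.9445 -0.2283  0.2361  0.276 ]
 [-0.3282 -0.6325  0.7016 -0.7751]
 [-0.0109 -0.7401 -0.6724  0.8796]
 [ 0.      0.      0.      1.    ]] [511.269    0.     318.3374]
bar [(array([ 0.489, -0.268,  0.15 ]), 0.85), (array([0.481, 0.185, 0.008]), 0.2)]
bar_head [(array([ 0.488, -0.271,  0.142]), 0.56)]
holder [(array([ 0.484, -0.284,  0.054]), 0.6)]
fixture [(array([0.483, 0.185, 0.006]), 0.82), (array([0.469, 0.255, 0.051]), 0.36)]
through_slot [(array([0.476, 0.188, 0.009]), 0.96)]
pocket_slot [(array([0.477, 0.19 , 0.008]), 0.83)]
box [(array([0.483, 0.188, 0.008]), 0.46)]
bottle [(array([0.718, 0.373, 0.095]), 0.79)]
dish [(array([0.734, 0.014, 0.016]), 0.64)]
tape [(array([0.47 , 0.252, 0.052]), 0.69)]
```

View pics/top0.png

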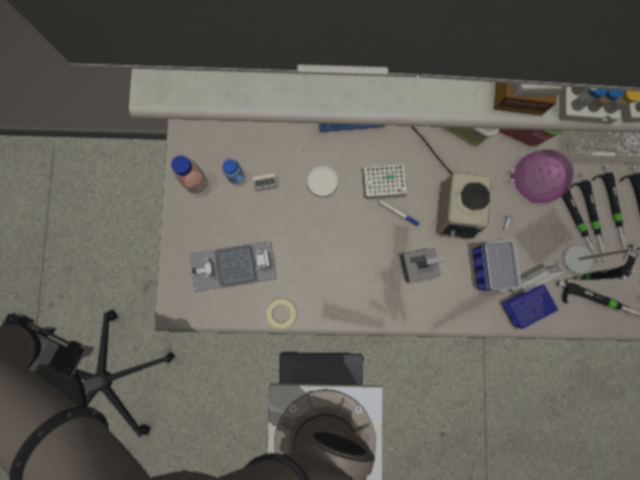

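View pics/side0.png

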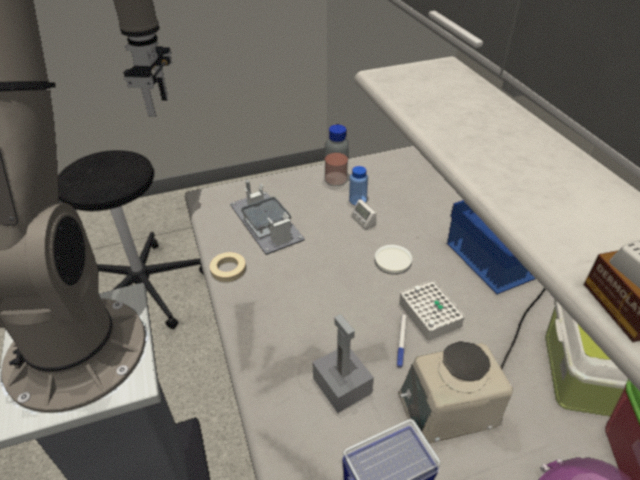

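Top view: fixture at about (235,266), holder (421,265) with the bar's head at about (430,262), bottle (188,172), dish (322,181), tape (281,313). Side view: the bar stands at (344,340), fixture at (266,220). I'll zoom in to tell the two posts apart.

Run:
```python
import cv2,numpy as np
t=cv2.imread('pics/top0.png');s=cv2.imread('pics/side0.png')
def c(i,u,v,w,h): return cv2.resize(i[v:v+h,u:u+w],(400,300),interpolation=cv2.INTER_CUBIC)
cv2.imwrite('pics/m1.png',np.vstack([np.hstack([c(t,185,230,100,75),c(t,390,230,80,60)]),np.hstack([c(s,220,170,100,75),c(s,290,310,133,100)])]))
```

```text
(no output)
```

View pics/m1.png

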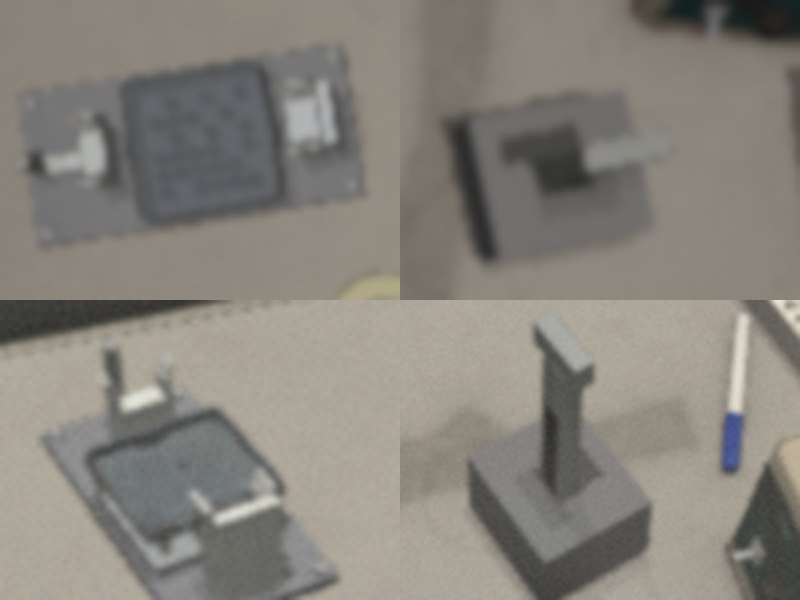

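The zoomed montage shows the narrow through-slot post and pin on the left (+y, around px (208,268)). The walled pocket post is on the right (-y, around px (263,259)). The bar head is wide roughly along the holder's y. Next I'll fit the known outlines to both pictures for accurate poses.

```bash
cat >> h.py <<'E'
from scipy.optimize import minimize
def seg(poly,n=60):
    poly=np.array(poly,float); t=np.linspace(0,1,n,endpoint=False)[:,None]
    return np.vstack([a+(b-a)*t for a,b in zip(poly,np.roll(poly,-1,0))])
def rect(lx,ly,z): return [[lx/2,ly/2,z],[-lx/2,ly/2,z],[-lx/2,-ly/2,z],[lx/2,-ly/2,z]]
def place(p,P):
    c,s=np.cos(p[2]),np.sin(p[2]); return np.asarray(P)@np.array([[c,s,0],[-s,c,0],[0,0,1]])+[p[0],p[1],0]
def grads(f,b=1.2):
    g=cv2.GaussianBlur(cv2.cvtColor(cv2.imread('pics/'+f),cv2.COLOR_BGR2GRAY).astype(np.float32),(0,0),b)
    return np.hypot(cv2.Sobel(g,cv2.CV_32F,1,0),cv2.Sobel(g,cv2.CV_32F,0,1))
def fit(pts,p0,views,step=(.006,.006,.08)):
    G=[(n,grads(f)) for n,f in views]
    def cost(p):
        s=0
        for n,g in G:
            uv=proj(n,place(p,pts)).astype(np.float32)
            v=cv2.remap(g,uv[:,:1],uv[:,1:],cv2.INTER_LINEAR); s-=np.minimum(v,60).mean()
        return s
    best=None
    for dx in(-1,0,1):
     for dy in(-1,0,1):
      for da in(-1,0,1):
       q=np.array(p0)+np.array([dx,dy,da])*step
       r=minimize(cost,q,method='Nelder-Mead',options=dict(initial_simplex=[q,q+[.003,0,0],q+[0,.003,0],q+[0,0,.04]],xatol=1e-5,fatol=1e-4))
       if best is None or r.fun<best.fun: best=r
    return best.x,best.fun
E
python3 - <<'E'
from h import *
np.set_printoptions(precision=4,suppress=True)
uv=np.array([[22,93],[343,42],[365,195],[40,247]])/4+[185,230]
P=unproj('top',uv,.008); print(P, P.mean(0), [np.linalg.norm(P[i]-P[i-1]) for i in range(4)])
d=(P[0]+P[3]-P[1]-P[2])[:2]; pf=[*P.mean(0)[:2],np.arctan2(d[1],d[0])]
uv=np.array([[68,115],[222,92],[252,228],[97,262]])/5+[390,230]
H=unproj('top',uv,.055); print(H,[np.linalg.norm(H[i]-H[i-1]) for i in range(4)])
d=(H[0]+H[3]-H[1]-H[2])[:2]; ph=[*H.mean(0)[:2],np.arctan2(d[1],d[0])-np.pi/2]
print(pf,np.degrees(pf[2]),ph,np.degrees(ph[2]))
t=('top','top0.png');s=('side','side0.png')
for v in([t],[s],[t,s]):
    a,b=fit(seg(rect(.236,.112,.008)),pf,v); print('fix',a,np.degrees(a[2]),b)
    a,b=fit(seg(rect(.08,.09,.055)),ph,v); print('hold',a,np.degrees(a[2]),b)
    top=seg(rect(.014,.044,.192)); print('head',*fit(top,a,v))
E
```

```text
[[0.5126 0.399  0.008 ]
 [0.5554 0.1696 0.008 ]
 [0.4449 0.1499 0.008 ]
 [0.4026 0.38   0.008 ]] [0.4789 0.2747 0.008 ] [np.float64(0.11168457050119057), np.float64(0.2333554360340487), np.float64(0.1121917353144817), np.float64(0.23392195333232368)]
[[ 0.5228 -0.2078  0.055 ]
 [ 0.5378 -0.2947  0.055 ]
 [ 0.4617 -0.3109  0.055 ]
 [ 0.4408 -0.224   0.055 ]] [np.float64(0.08351695310967011), np.float64(0.08819827459507157), np.float64(0.07780776989366488), np.float64(0.08937769309577424)]
[np.float64(0.4788758910704568), np.float64(0.2746579010033005), np.float64(1.7538097491031142)] 100.48589669250626 [np.float64(0.4907887319603249), np.float64(-0.2593528784017782), np.float64(0.2043771525200544)] 11.709948268300634Traceback (most recent call last):
  File "<stdin>", line 12, in <module>
  File "h.py", line 35, in fit
    r=minimize(cost,q,method='Nelder-Mead',options=dict(initial_simplex=[q,q+[.003,0,0],q+[0,.003,0],q+[0,0,.04]],xatol=1e-5,fatol=1e-4))
    res = _minimize_neldermead(fun, x0, args, callback, bounds=bounds,
                               **options)
    fxcc = func(xcc)
    fx = function(np.copy(x), *(wrapper_args + args))
  File "h.py", line 27, in cost
    uv=proj(n,place(p,pts)).astype(np.float32)
       ~~~~^^^^^^^^^^^^^^^^
  File "h.py", line 6, in proj
    c=get_calibration(n); K=np.array(c['intrinsics']);T=np.linalg.inv(np.array(c['cam_to_world']))
ValueError: time passes only in moves, steps and waits
```

```bash
python3 - <<'E'
from bench import *
import json,numpy as np
json.dump({n:{k:np.array(v).tolist() for k,v in get_calibration(n).items()} for n in('top','side')},open('cal.json','w'))
E
sed -i "s/^def proj/import json\nCAL=json.load(open('cal.json'))\ndef proj/; s/c=get_calibration(n)/c=CAL[n]/" h.py
python3 - <<'E'
from h import *
np.set_printoptions(precision=4,suppress=True)
pf=[.4789,.2747,1.7538]; ph=[.4908,-.2594,.2044]
t=('top','top0.png');s=('side','side0.png')
for v in([t],[s],[t,s]):
    a,b=fit(seg(rect(.236,.112,.008)),pf,v); print('fix',a,np.degrees(a[2]),b)
    a,b=fit(seg(rect(.08,.09,.055)),ph,v); print('hold',a,np.degrees(a[2]),b)
    top=seg(rect(.014,.044,.192)); print('head',*fit(top,a,v))
E
```

```text
fix [0.4785 0.2755 1.7519] 100.37633356089175 -46.4307746887207
hold [ 0.494  -0.2577  0.1721] 9.86265357338915 -43.87648391723633
head [ 0.5018 -0.2402  0.2362] -41.75757598876953
fix [0.4789 0.2678 1.752 ] 100.38257672000559 -55.52355194091797
hold [ 0.4925 -0.2638  0.2015] 11.543437170612659 -48.40403366088867
head [ 0.4857 -0.2793  0.3307] -53.839927673339844
fix [0.4777 0.2749 1.7537] 100.47873151478319 -96.21359252929688
hold [ 0.4928 -0.2607  0.188 ] 10.770196439725195 -89.75386047363281
head [ 0.4911 -0.2657  0.2385] -72.83683776855469
```

Both fits agree: fixture at about (0.478, 0.275), yaw 100.4°, and holder at about (0.493, -0.260), yaw 10.8°. Sides come out at the given sizes. My plan is to grip the upright shank across its 24 mm width with the tool tilted forward. Then I lift and pitch the tool back until the bar is level.

```bash
cat >> h.py <<'E'
from scipy.spatial.transform import Rotation as Rt
def tool(yaw,tilt):   # yaw of tool x (deg, world), tilt forward: z_t leans towards y_t
    c,s=np.cos(np.radians(yaw)),np.sin(np.radians(yaw))
    R=np.array([[c,s,0],[s,-c,0],[0,0,-1.]]); return R@Rt.from_euler('x',-tilt,degrees=True).as_matrix()
def rel(pos,R,p0=None,R0=None):
    o=get_obs(); p0=np.array(o['tool_pos']) if p0 is None else p0; R0=np.array(o['tool_rot']).reshape(3,3) if R0 is None else R0
    print('shift',np.round(R0.T@(np.array(pos)-p0)*1e3,1),'turn',np.round(Rt.from_matrix(R0.T@R).as_rotvec(degrees=True),2),
     '| t',round(o['t'],2),'tcp',np.round(o['tool_pos'],4),'q',np.round(o['q'],1),'w',round(o['grip_width'],4),'f',np.round(o['ft_force'],1))
E
python3 - <<'E'
from h import *
rel([.52,.28,.30],tool(75,0))
E
python3 -m handwheel '[[[-217,334,-96],[0,0,0]],[[-217,334,-96],[0,0,-5]],[[-217,334,-96],[0,0,-10]],[[-217,334,-96],[0,0,-10]],[[-217,334,-96],[0,0,-10]],[[-217,334,-96],[0,0,-10]],[[-217,334,-96],[0,0,-10]],[[-217,334,-96],[0,0,-10]]]' -1 20
python3 - <<'E'
from h import *
rel([.55,0,.30],tool(85,0))
E
```

```text
shift [-204.8  357.4  -94.5] turn [-0.    0.   -9.46] | t 1.1 tcp [0.2794 0.6144 0.2055] q [-74.1  24.4   4.2  92.   -2.   63.6  -3.8] w 0.0942 f [ 0.3 -0.6 -1.2]
t: 1.77
tool_pos: [0.4544, 0.3393, 0.2843]
tool_rot: [[0.25, 0.968, 0.0], [0.968, -0.25, 0.001], [0.001, 0.0, -1.0]]
ft_force: [0.5, 0.6, 0.4]
grip_width: 0.0939
shift [-304.7  177.3  -15.8] turn [ 0.01 -0.03 -9.46] | t 1.77 tcp [0.4544 0.3393 0.2843] q [-52.   10.6  10.2 101.   -2.   68.5  34.3] w 0.0939 f [0.5 0.6 0.4]
```

```bash
python3 -m handwheel '[[[-305,177,-16],[0,0,-9.5]],[[-305,177,-16],[0,0,-9.5]],[[-305,177,-16],[0,0,-9.5]],[[-305,177,-16],[0,0,-9.5]],[[-305,177,-16],[0,0,-9.5]],[[-305,177,-16],[0,0,-9.5]],[[-305,177,-16],[0,0,-9.5]],[[-305,177,-16],[0,0,-9.5]]]'
python3 - <<'E'
from h import *
rel([.42,-.273,.25],tool(100.7,45))
E
```

```text
t: 2.43
tool_pos: [0.5431, 0.0216, 0.2995]
tool_rot: [[0.086, 0.996, 0.001], [0.996, -0.086, 0.001], [0.001, 0.001, -1.0]]
ft_force: [1.0, 0.3, -0.9]
grip_width: 0.0939
shift [-304.2  -97.2   49.1] turn [-44.65   6.1  -14.85] | t 2.43 tcp [0.5431 0.0216 0.2995] q [-29.5   7.6  22.9 103.2  -3.2  69.7  79.4] w 0.0939 f [ 1.   0.3 -0.9]
```

```bash
python3 -m handwheel '[[[-304,-97,49],[-44.65,6.1,-14.85]],[[-304,-97,49],[-44.65,6.1,-14.85]],[[-304,-97,49],[-44.65,6.1,-14.85]],[[-304,-97,49],[-44.65,6.1,-14.85]],[[-304,-97,49],[-44.65,6.1,-14.85]],[[-304,-97,49],[-44.65,6.1,-14.85]],[[-304,-97,49],[-44.65,6.1,-14.85]],[[-304,-97,49],[-44.65,6.1,-14.85]]]'
python3 - <<'E'
from h import *
rel([.42,-.273,.20],tool(100.7,60))
E
```

```text
t: 3.1
tool_pos: [0.4399, -0.2245, 0.2594]
tool_rot: [[-0.18, 0.718, 0.673], [0.984, 0.123, 0.132], [0.012, 0.685, -0.728]]
ft_force: [1.0, -0.1, 0.9]
grip_width: 0.0937
shift [-44.8 -61.   23.5] turn [-16.72  -0.16  -0.73] | t 3.1 tcp [ 0.4399 -0.2245  0.2594] q [-28.2 -27.7  57.6 136.9 -12.5  26.1 143. ] w 0.0937 f [ 1.  -0.1  0.9]
```

```bash
python3 - <<'E'
from h import *
rel([.4385,-.269,.202],tool(100.7,40))
E
python3 -m handwheel '[[[-44,-35,45],[2,0,-0.7]],[[-44,-35,45],[3,0,-0.7]],[[-44,-35,45],[3,0,-0.7]]]'
python3 - <<'E'
from h import *
rel([.4385,-.269,.202],tool(100.7,40))
print(unproj('top',np.array([[228,153]])/5+[390,230],.192))
snap('side','side1.png'); snap('top','top1.png')
E
```

```text
shift [-44.2 -45.8  35. ] turn [ 3.28 -0.28 -0.69] | t 3.1 tcp [ 0.4399 -0.2245  0.2594] q [-28.2 -27.7  57.6 136.9 -12.5  26.1 143. ] w 0.0937 f [ 1.  -0.1  0.9]
t: 3.35
tool_pos: [0.4536, -0.2666, 0.2023]
tool_rot: [[-0.191, 0.748, 0.635], [0.982, 0.144, 0.125], [0.001, 0.647, -0.762]]
ft_force: [-64.2, -89.5, -53.1]
grip_width: 0.0939
shift [  0.5 -11.8  -9.7] turn [ 0.35 -0.26  0.17] | t 3.35 tcp [ 0.4536 -0.2666  0.2023] q [-45.3 -27.4  78.8 135.1  -7.6  22.7 146.3] w 0.0939 f [-64.2 -89.5 -53.1]
[[ 0.48985072 -0.26088273  0.192     ]]
```

Run:
```python
from h import *
o=get_obs(); print(o['t'],np.round(o['ft_force'],1),np.round(o['moment'],1),np.round(o['joint_vel'],1),np.round(o['q'],1),np.round(o['effort'],1))
```

```text
3.45 [ 0.2 -0.7  0.3] [-0.   0.6 -0. ] [ 4.3  0.7  2.6  0.7 -4.5  1.6  1.7] [-45.6 -27.5  78.6 135.1  -7.5  22.7 146.1] [ -3.7  32.2 -18.6 -37.9   0.6  -2.7  -0.5]
```

View pics/side1.png

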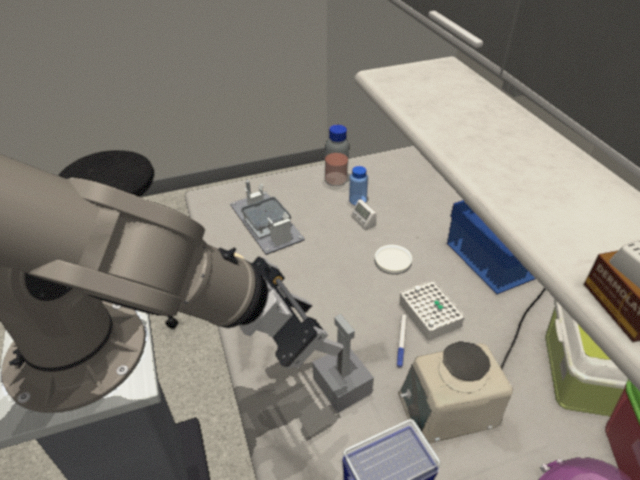

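The side view shows the gripper behind the bar at about (300,330), not touching. The force spike came from joint 3 reaching its range limit: the forward-tilt pose folds the arm too far. I'm changing the plan to grip the head from above with the tool vertical, lift, and tilt sideways in the open area. First I back off gently.

```bash
python3 - <<'E'
from h import *
rel([.48,-.17,.33],tool(100.7,0))
E
python3 -m handwheel '[[[5,4,-6],[1,0,0]],[[15,20,-25],[5,0,0]],[[35,40,-50],[11,0,0]],[[60,65,-70],[18,0,0]],[[85,90,-75],[25,0,0]],[[95,105,-75],[32,0,0]],[[95,112,-75],[39,0,0]],[[95,112,-75],[39,0,0]]]'
python3 - <<'E'
from h import *
rel([.49,-.20,.30],tool(10,0))
E
```

```text
shift [ 86.4 114.1 -69.1] turn [40.42 -0.32  0.66] | t 3.45 tcp [ 0.4559 -0.2629  0.2033] q [-45.6 -27.5  78.6 135.1  -7.5  22.7 146.1] w 0.0938 f [ 0.2 -0.7  0.3]
t: 4.12
tool_pos: [0.4752, -0.1605, 0.3368]
tool_rot: [[-0.199, 0.978, 0.062], [0.98, 0.198, 0.014], [0.001, 0.063, -0.998]]
ft_force: [-0.5, -1.0, 0.4]
grip_width: 0.0943
shift [-41.7   4.3  37.1] turn [ 2.77 -2.94 91.43] | t 4.12 tcp [ 0.4752 -0.1605  0.3368] q [-21.3  -1.5  33.6 107.3  -0.7  70.7 113.9] w 0.0943 f [-0.5 -1.   0.4]
```

```bash
python3 -m handwheel '[[[-10,0,10],[2.8,0,6]],[[-20,0,20],[2.8,-1,13]],[[-30,4,30],[2.8,-1,20]],[[-40,4,37],[2.8,-2,27]],[[-42,4,37],[2.8,-2,34]],[[-42,4,37],[2.8,-2,41]],[[-42,4,37],[2.8,-2.5,48]],[[-42,4,37],[2.8,-2.5,55]]]'
python3 -m handwheel '[[[0,0,0],[0,0,7]],[[0,0,0],[0,0,14]],[[0,0,0],[0,0,21]],[[0,0,0],[0,0,28]],[[0,0,0],[0,0,35]],[[0,0,0],[0,0,42]],[[0,0,0],[0,0,49]],[[0,0,0],[0,0,56]]]'
python3 - <<'E'
from h import *
rel([.491,-.26,.25],tool(-79.3,0))
E
```

```text
t: 4.78
tool_pos: [0.4891, -0.2012, 0.2998]
tool_rot: [[0.696, 0.718, 0.004], [0.718, -0.696, -0.013], [-0.007, 0.012, -1.0]]
ft_force: [0.0, -0.1, 0.5]
grip_width: 0.0939
t: 5.45
tool_pos: [0.4885, -0.202, 0.2997]
tool_rot: [[0.983, -0.184, 0.004], [-0.183, -0.983, -0.012], [0.006, 0.011, -1.0]]
ft_force: [0.4, -0.9, 0.1]
grip_width: 0.0939
shift [12.8 56.  50.4] turn [ 0.36 -0.68 68.73] | t 5.45 tcp [ 0.4885 -0.202   0.2997] q [-25.5   6.3  44.9 106.1  -4.1  69.1  10. ] w 0.0939 f [ 0.4 -0.9  0.1]
```

```bash
python3 -m handwheel '[[[3,10,8],[0,-0.7,7]],[[6,25,16],[0,-0.7,14]],[[10,40,24],[0,-0.7,21]],[[13,50,32],[0,-0.7,28]],[[13,56,40],[0,-0.7,35]],[[13,56,50],[0,-0.7,42]],[[13,56,50],[0,-0.7,49]],[[13,56,50],[0,-0.7,56]]]'
python3 -m handwheel '[[[0,0,0],[0,0,7]],[[0,0,0],[0,0,12.7]],[[0,0,0],[0,0,12.7]]]'
python3 - <<'E'
from h import *
rel([.491,-.26,.22],tool(-79.3,0))
s=snap('side','side2.png'); t=snap('top','top2.png')
for n in('top','side'): print(n,[(np.round(d['position'],3),round(d['conf'],2)) for t in('bar','bar_head') for d in look_for(n,t)[:1]])
c=lambda i,u,v,w,h: cv2.resize(i[v:v+h,u:u+w],(400,300),interpolation=cv2.INTER_CUBIC)
u,v=proj('side',[.491,-.26,.2])[0].astype(int);U,V=proj('top',[.491,-.26,.2])[0].astype(int)
cv2.imwrite('pics/m2.png',np.hstack([c(s,u-53,v-40,107,80),c(t,U-53,V-40,107,80)])[:,:,::-1])
E
```

```text
t: 6.12
tool_pos: [0.4902, -0.2609, 0.2498]
tool_rot: [[0.389, -0.921, -0.006], [-0.921, -0.389, -0.004], [0.001, 0.007, -1.0]]
ft_force: [-0.4, 0.2, -0.2]
grip_width: 0.0937
t: 6.37
tool_pos: [0.4896, -0.2617, 0.2496]
tool_rot: [[0.169, -0.986, -0.007], [-0.986, -0.169, -0.003], [0.002, 0.007, -1.0]]
ft_force: [-0.2, 0.8, -0.8]
grip_width: 0.094
shift [-1.5 -1.9 29.6] turn [ 0.42 -0.12 -0.96] | t 6.37 tcp [ 0.4896 -0.2617  0.2496] q [-26.4  17.3  59.  106.7 -15.9  65.3 -42. ] w 0.094 f [-0.2  0.8 -0.8]
top []
side [(array([ 0.49 , -0.267,  0.151]), 0.81), (array([ 0.489, -0.27 ,  0.142]), 0.73)]
```

View pics/m2.png

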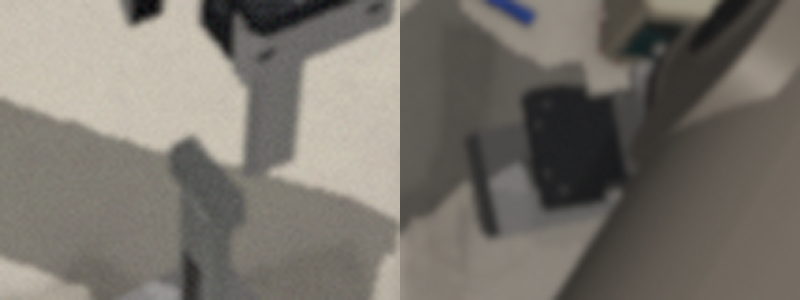

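Run:
```python
from h import *
u,v=proj('side',[.491,-.26,.2])[0].astype(int); sc=400/107
o=get_obs(); p=np.array(o['tool_pos']);R=np.array(o['tool_rot']).reshape(3,3)
f=lambda P:np.round((proj('side',P)-[u-53,v-40])*sc)
print('finger tips inner',f(np.array([p+R@[s*.047,y,0] for s in(1,-1) for y in(-.008,.008)])).tolist())
for c in([.491,-.26],[.4955,-.26],[.491,-.265]): print(c,f(place([*c,np.radians(10.8)],rect(.014,.044,.192))).tolist())
s=cv2.imread('pics/side2.png'); cr=cv2.resize(s[v-60:v+60,u-80:u+80],(640,480),interpolation=cv2.INTER_CUBIC); 
for c,col in(([.491,-.26],(0,0,255)),([.491,-.265],(0,255,0))):
    q=((proj('side',np.vstack([place([*c,np.radians(10.8)],rect(.014,.044,z)) for z in(.192,.172)]))-[u-80,v-60]+.5)*4).astype(int)
    for k in q: cv2.circle(cr,tuple(int(a) for a in k),2,col,-1)
q=((proj('side',np.array([p+R@[s*.047,y,0] for s in(1,-1) for y in(-.008,.008)]))-[u-80,v-60]+.5)*4).astype(int)
for k in q: cv2.circle(cr,tuple(int(a) for a in k),2,(255,0,0),-1)
cv2.imwrite('pics/m3.png',cr)
```

```text
finger tips inner [[277.0, 147.0], [245.0, 162.0], [163.0, 8.0], [133.0, 21.0]]
[0.491, -0.26] [[188.0, 126.0], [162.0, 138.0], [213.0, 203.0], [239.0, 191.0]]
[0.4955, -0.26] [[197.0, 123.0], [172.0, 135.0], [222.0, 201.0], [249.0, 188.0]]
[0.491, -0.265] [[192.0, 134.0], [166.0, 146.0], [217.0, 212.0], [244.0, 199.0]]
```

View pics/m3.png

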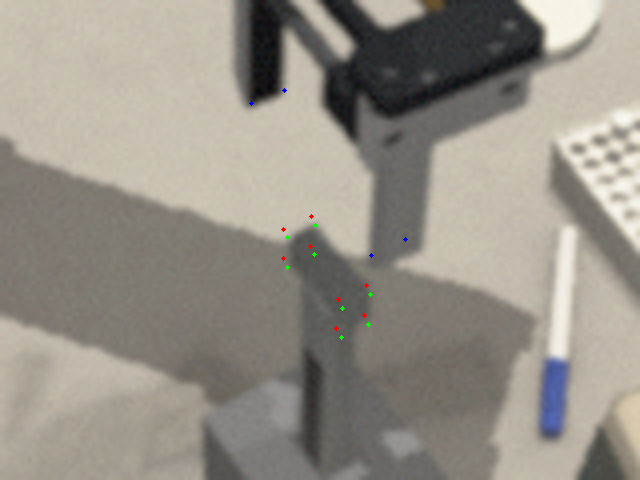

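Overlay: the projected fingertips (blue) land on the real tips at (250–285, 90–105) and (371–405, 240–255). The head matches a bar position near (0.492, -0.265). I'll move down over the head and close.

```bash
python3 - <<'E'
from h import *
rel([.492,-.265,.165],tool(-79.3,0))
E
python3 -m handwheel '[[[1,-1,8],[0.4,0,0]],[[3,-2,25],[0.4,0,0]],[[3.5,-2,45],[0.4,0,-1]],[[3.7,-2,65],[0.4,0,-1]],[[3.7,-2,78],[0.4,0,-1]],[[3.7,-2,85],[0.4,0,-1]],[[3.7,-2,85],[0.4,0,-1]]]'
python3 - <<'E'
from h import *
rel([.492,-.265,.165],tool(-79.3,0))
E
```

```text
shift [ 4.  -1.7 84.9] turn [ 0.38 -0.13 -0.41] | t 6.67 tcp [ 0.4901 -0.2611  0.2499] q [-26.3  17.2  58.9 106.7 -15.8  65.3 -41.6] w 0.0945 f [-0.5 -0.2  0.7]
t: 7.25
tool_pos: [0.4915, -0.2646, 0.1636]
tool_rot: [[0.196, -0.981, -0.001], [-0.981, -0.196, -0.002], [0.002, 0.001, -1.0]]
ft_force: [-0.2, -0.4, 0.9]
grip_width: 0.094
shift [ 0.5 -0.4 -1.4] turn [ 0.08 -0.09  0.58] | t 7.25 tcp [ 0.4915 -0.2646  0.1636] q [-20.4  23.3  53.8 111.8 -22.5  56.  -34.7] w 0.094 f [-0.2 -0.4  0.9]
```

```bash
H='[[[0,0,0],[0,0,0]],[[0,0,0],[0,0,0]],[[0,0,0],[0,0,0]],[[0,0,0],[0,0,0]],[[0,0,0],[0,0,0]],[[0,0,0],[0,0,0]],[[0,0,0],[0,0,0]],[[0,0,0],[0,0,0]]]'
python3 -m handwheel '[[[0,0,0],[0,0,0]],[[0,0,0],[0,0,0]],[[0,0,0],[0,0,0]],[[0,0,0],[0,0,0]],[[0,0,0],[0,0,0]],[[0,0,0],[0,0,0]],[[0,0,0],[0,0,0]],[[0,0,0],[0,0,0]]]' 1 50
python3 - <<'E'
from h import *
rel([.492,-.265,.165],tool(-79.3,0))
E
```

```text
t: 7.92
tool_pos: [0.4916, -0.2645, 0.1637]
tool_rot: [[0.196, -0.981, -0.001], [-0.981, -0.196, -0.002], [0.002, 0.001, -1.0]]
ft_force: [0.2, -1.6, -0.4]
grip_width: 0.0445
shift [ 0.6 -0.3 -1.3] turn [ 0.07 -0.09  0.59] | t 7.92 tcp [ 0.4916 -0.2645  0.1637] q [-20.4  23.3  53.8 111.8 -22.5  56.  -34.7] w 0.0445 f [ 0.2 -1.6 -0.4]
```

Gripped at 44.5 mm, which is the head width. Lifting out.

```bash
python3 -m handwheel '[[[0,0,-6],[0,0,0]],[[0,0,-20],[0,0,0]],[[0,0,-40],[0,0,0]],[[0,0,-65],[0,0,0]],[[0,0,-90],[0,0,0]],[[0,0,-115],[0,0,0]],[[0,0,-135],[0,0,0]],[[0,0,-140],[0,0,0]]]' - 60
python3 - <<'E'
from h import *
rel([.54,.03,.31],tool(0,0))
E
```

```text
t: 8.58
tool_pos: [0.4924, -0.2651, 0.3067]
tool_rot: [[0.195, -0.981, 0.002], [-0.981, -0.195, -0.002], [0.003, -0.002, -1.0]]
ft_force: [0.3, 0.5, -1.9]
grip_width: 0.0436
shift [-280.1 -104.4   -3.8] turn [ 2.000e-02 -2.100e-01 -7.873e+01] | t 8.58 tcp [ 0.4924 -0.2651  0.3067] q [-28.4  13.8  60.7 102.2 -12.7  71.2 -43.1] w 0.0436 f [ 0.3  0.5 -1.9]
```

```bash
python3 -m handwheel '[[[-10,-4,0],[0,0,-4]],[[-35,-13,0],[0,0,-10]],[[-65,-25,0],[0,0,-17]],[[-100,-37,0],[0,0,-24]],[[-135,-50,0],[0,0,-31]],[[-170,-63,0],[0,0,-38]],[[-205,-76,0],[0,0,-45]],[[-240,-90,0],[0,0,-52]]]'
python3 - <<'E'
from h import *
rel([.54,.03,.31],tool(0,0))
E
```

```text
t: 9.25
tool_pos: [0.5332, -0.0103, 0.3058]
tool_rot: [[0.896, -0.444, 0.002], [-0.444, -0.896, -0.002], [0.003, 0.001, -1.0]]
ft_force: [2.1, -0.8, -2.2]
grip_width: 0.0434
shift [-11.8 -39.1  -4.2] turn [  0.08  -0.14 -26.38] | t 9.25 tcp [ 0.5332 -0.0103  0.3058] q [-46.8   7.   45.6 104.8  -5.2  70.2 -26. ] w 0.0434 f [ 2.1 -0.8 -2.2]
```

```bash
python3 -m handwheel '[[[-12,-39,0],[0,0,-7]],[[-12,-39,0],[0,0,-14]],[[-12,-39,0],[0,0,-21]],[[-12,-39,0],[0,0,-26.4]],[[-12,-39,0],[0,0,-26.4]]]'
python3 -m handwheel '[[[0,0,0],[-6,0,0]],[[0,0,0],[-13,0,0]],[[0,0,0],[-20,0,0]],[[0,0,0],[-27,0,0]],[[0,0,0],[-34,0,0]]]'
python3 - <<'E'
from h import *
rel([.54,.03,.31],tool(0,60))
E
```

```text
t: 9.67
tool_pos: [0.5394, 0.0301, 0.305]
tool_rot: [[1.0, 0.006, 0.001], [0.006, -1.0, -0.002], [0.001, 0.002, -1.0]]
ft_force: [1.0, -1.1, -1.6]
grip_width: 0.043
t: 10.08
tool_pos: [0.5398, 0.0305, 0.3057]
tool_rot: [[1.0, -0.001, 0.006], [0.003, -0.825, -0.565], [0.006, 0.565, -0.825]]
ft_force: [-0.0, -0.2, -2.3]
grip_width: 0.0435
shift [ 0.2  2.9 -3.3] turn [-25.62  -0.35  -0.12] | t 10.08 tcp [0.5398 0.0305 0.3057] q [-61.5  16.9  39.1 102.9  21.6  78.4 -29.4] w 0.0435 f [-0.  -0.2 -2.3]
```

Joint 5 moves into its long range, so this tilt direction works. Continuing to about 75°.

```bash
python3 -m handwheel '[[[0,0,0],[-6,0,0]],[[0,0,0],[-13,0,0]],[[0,0,0],[-20,0,0]],[[0,0,0],[-27,0,0]],[[0,0,0],[-34,0,0]],[[0,0,0],[-41,0,0]],[[0,0,0],[-43,0,0]],[[0,0,0],[-43,0,0]]]'
python3 - <<'E'
from h import *
rel([.54,.08,.15],tool(0,80))
s=snap('side','side4.png');
E
```

```text
t: 10.75
tool_pos: [0.5394, 0.0312, 0.3038]
tool_rot: [[1.0, -0.004, 0.005], [0.004, -0.215, -0.977], [0.004, 0.977, -0.215]]
ft_force: [0.0, 0.4, -2.0]
grip_width: 0.0435
shift [ 1.000e-01 -1.606e+02 -1.460e+01] turn [-2.39 -0.26 -0.21] | t 10.75 tcp [0.5394 0.0312 0.3038] q [-69.5  42.2  40.5 103.   37.5  90.1 -43.2] w 0.0435 f [ 0.   0.4 -2. ]
```

View pics/side4.png

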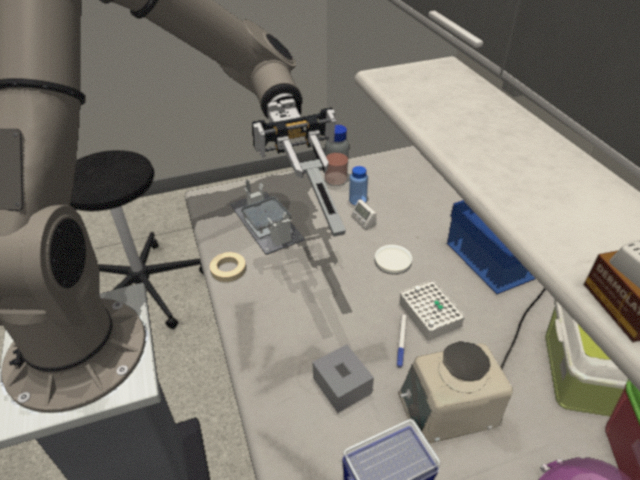

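The side view shows the bar held in line with the tool at about (325,200), well clear of everything. The wrist is on the +y side, so I'll shift towards -y before lowering. First I check for the pen and the clearance.

Run:
```python
from h import *
print('pen',np.round(unproj('top',[[381,203],[417,222]],.005),3).tolist(), 'pen side',np.round(unproj('side',[[404,318],[401,364]],.005),3).tolist())
print('rack',np.round(unproj('top',[[363,197],[408,193]],.02),3).tolist())
print('hold corners',np.round(place([.493,-.262,np.radians(10.8)],rect(.08,.09,0)),3).tolist())
rel([.565,-.06,.09],tool(0,77.6))
```

```text
pen [[0.675, -0.151, 0.005], [0.621, -0.257, 0.005]] pen side [[0.68, -0.155, 0.005], [0.621, -0.26, 0.005]]
rack [[0.689, -0.096, 0.02], [0.704, -0.228, 0.02]]
hold corners [[0.524, -0.21, 0.0], [0.445, -0.225, 0.0], [0.462, -0.314, 0.0], [0.541, -0.299, 0.0]]
shift [  23.7 -190.2  135.4] turn [-0.25 -0.21 -0.33] | t 10.8 tcp [0.5397 0.0304 0.305 ] q [-69.4  42.   40.5 103.   37.5  90.1 -43.1] w 0.0438 f [-0.   0.3 -1.5]
```

```bash
python3 -m handwheel '[[[3,-20,15],[0,0,0]],[[8,-45,35],[0,0,0]],[[13,-75,58],[0,0,0]],[[17,-105,80],[0,0,0]],[[20,-135,100],[0,0,0]],[[23,-165,120],[0,0,0]],[[23.7,-185,132],[0,0,0]],[[23.7,-190,135],[0,0,0]]]'
python3 - <<'E'
from h import *
rel([.565,-.06,.046],tool(0,77.6))
E
```

```text
t: 11.47
tool_pos: [0.5647, -0.0615, 0.0889]
tool_rot: [[1.0, -0.008, 0.001], [-0.001, -0.222, -0.975], [0.008, 0.975, -0.222]]
ft_force: [0.2, -0.2, -1.0]
grip_width: 0.0434
shift [ -0.1 -42.2   8.1] turn [-0.43 -0.03 -0.45] | t 11.47 tcp [ 0.5647 -0.0615  0.0889] q [-58.6  60.4  34.8 106.1  35.2  70.3 -55. ] w 0.0434 f [ 0.2 -0.2 -1. ]
```

```bash
python3 -m handwheel '[[[0,-12,2],[0,0,0]],[[0,-24,4],[0,0,0]],[[0,-34,6],[0,0,0]],[[0,-39,7.5],[0,0,0]],[[0,-39,7.5],[0,0,0]]]'
python3 -m handwheel '[[[0,-2,0.5],[0,0,0]],[[0,-4,1],[0,0,0]],[[0,-6,1.3],[0,0,0]],[[0,-6,1.3],[0,0,0]]]' - 25
```

```text
t: 11.88
tool_pos: [0.5652, -0.0595, 0.0485]
tool_rot: [[1.0, -0.007, 0.001], [-0.0, -0.223, -0.975], [0.007, 0.975, -0.223]]
ft_force: [-0.4, -0.1, -3.1]
grip_width: 0.0435
t: 12.22
tool_pos: [0.5656, -0.0593, 0.0426]
tool_rot: [[1.0, -0.008, 0.002], [-0.0, -0.222, -0.975], [0.008, 0.975, -0.222]]
ft_force: [0.1, 1.2, -0.1]
grip_width: 0.0442
```

```bash
python3 -m handwheel '[[[0,-2,0.5],[0,0,0]],[[0,-4,1],[0,0,0]],[[0,-6,1.3],[0,0,0]],[[0,-6,1.3],[0,0,0]]]' - 15
python3 -m handwheel '[[[0,0,0],[0,0,0]],[[0,0,0],[0,0,0]],[[0,0,0],[0,0,0]],[[0,0,0],[0,0,0]],[[0,0,0],[0,0,0]],[[0,0,0],[0,0,0]],[[0,0,0],[0,0,0]],[[0,0,0],[0,0,0]]]' -1
python3 - <<'E'
from h import *
rel([.52,.0,.30],tool(0,0))
E
```

```text
t: 12.55
tool_pos: [0.5669, -0.0596, 0.0364]
tool_rot: [[1.0, -0.009, 0.003], [0.0, -0.223, -0.975], [0.01, 0.975, -0.223]]
ft_force: [-0.5, 0.7, -0.9]
grip_width: 0.0436
t: 13.22
tool_pos: [0.567, -0.0596, 0.0365]
tool_rot: [[1.0, -0.01, 0.003], [0.0, -0.223, -0.975], [0.01, 0.975, -0.223]]
ft_force: [-0.3, 0.1, 0.3]
grip_width: 0.0927
shift [ -44.3  244.1 -116.9] turn [77.12 -0.5  -0.36] | t 13.22 tcp [ 0.567  -0.0596  0.0365] q [-57.6  65.3  32.9 104.2  33.8  68.4 -57.5] w 0.0927 f [-0.3  0.1  0.3]
```

Released. Now rise straight up, turn the tool vertical and look.

```bash
python3 -m handwheel '[[[0,15,-3],[0,0,0]],[[0,45,-10],[0,0,0]],[[0,80,-18],[0,0,0]],[[0,115,-26],[5,0,0]],[[0,150,-34],[12,0,0]],[[0,180,-60],[19,0,0]],[[-20,200,-80],[26,0,0]],[[-40,220,-100],[33,0,0]]]'
python3 - <<'E'
from h import *
rel([.50,.10,.30],tool(0,0))
for n in('top','side'):
    snap(n,n+'5.png'); print(n,[(t,np.round(d['position'],3),round(d['conf'],2)) for t in('bar','bar_head','bar_end') for d in look_for(n,t)[:1]])
s=cv2.imread('pics/side5.png');t=cv2.imread('pics/top5.png')
a=s[150:450,200:600]; u,v=proj('top',[.565,-.13,0])[0].astype(int); print(u,v)
cv2.imwrite('pics/m5.png',np.hstack([a,cv2.resize(t[v-45:v+45,u-60:u+60],(400,300),interpolation=cv2.INTER_CUBIC)]))
E
```

```text
t: 13.88
tool_pos: [0.5341, -0.0186, 0.2595]
tool_rot: [[1.0, -0.008, 0.005], [-0.001, -0.633, -0.774], [0.009, 0.774, -0.633]]
ft_force: [0.2, 1.4, 0.7]
grip_width: 0.0941
shift [ -33.8  -43.4 -117.6] turn [50.76 -0.47 -0.28] | t 13.88 tcp [ 0.5341 -0.0186  0.2595] q [-61.7  25.7  37.8 108.7  31.1  76.1 -38.5] w 0.0941 f [0.2 1.4 0.7]
top [('bar', array([ 0.568, -0.105,  0.012]), 0.84), ('bar_head', array([ 0.567, -0.111,  0.014]), 0.57), ('bar_end', array([ 0.566, -0.108,  0.016]), 0.61)]
side [('bar', array([ 0.562, -0.123,  0.019]), 0.87), ('bar_head', array([ 0.561, -0.122,  0.011]), 0.91), ('bar_end', array([ 0.569, -0.126,  0.014]), 0.88)]
373 240
```

View pics/m5.png

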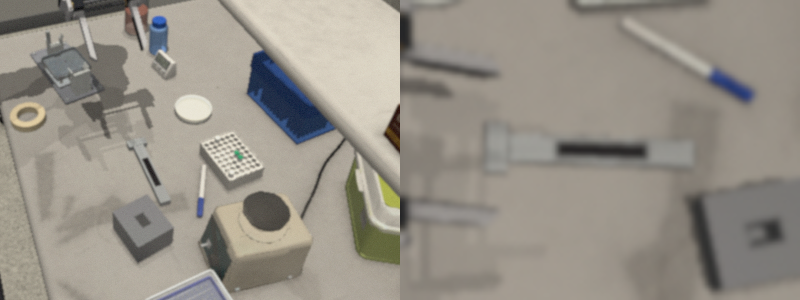

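The picture shows the bar lying flat with its head towards +y (crop px 485–510,148) and its plain end at (693,152). I'll fit its outline to get the pose.

Run:
```python
from h import *
np.set_printoptions(precision=4,suppress=True)
T=[[0,-.012],[0,.012],[.164,.012],[.164,.022],[.184,.022],[.184,-.022],[.164,-.022],[.164,-.012]]
pts=seg([[l-.095,w,.014] for l,w in T],40)
uv=np.array([[485-400,148],[693-400,152]])*.3+[373-60,240-45]
E=unproj('top',uv,.012); print(E, np.linalg.norm(E[0]-E[1]))
d=(E[0]-E[1]);l=np.linalg.norm(d);u=d/l
p0=[*(E[1]+.095*u)[:2],np.arctan2(d[1],d[0])]; print(p0)
for v in([('top','top5.png')],[('side','side5.png')],[('top','top5.png'),('side','side5.png')]):
    a,c=fit(pts,p0,v); print(v[0][0],len(v),a,np.degrees(a[2]),c)
```

```text
[[ 0.5628 -0.0268  0.012 ]
 [ 0.5638 -0.2085  0.012 ]] 0.1816905115127541
[np.float64(0.5632974030920358), np.float64(-0.11348323830398795), np.float64(1.5759611428488813)]
top 1 [ 0.5612 -0.1088  1.6155] 92.56236424645685 -30.938610076904297
side 1 [ 0.5593 -0.1302  1.557 ] 89.20815359320947 -53.220123291015625
top 2 [ 0.5597 -0.1306  1.551 ] 88.86745584987362 -77.13960266113281
```

```bash
python3 -m handwheel '[[[-5,-5,-10],[7,0,0]],[[-10,-10,-20],[14,0,0]],[[-15,-15,-30],[21,0,0]],[[-15,-15,-30],[28,0,0]],[[-15,-15,-30],[35,0,0]],[[-15,-15,-30],[42,0,0]],[[-15,-15,-30],[49,-0.5,0]],[[-15,-15,-30],[50.8,-0.5,0]]]'
python3 - <<'E'
from h import *
print(np.round(unproj('side',[[333,290],[345,295],[365,350]],.012),4))
rel([.563,-.116,.07],tool(0,0))
E
```

```text
t: 14.95
tool_pos: [0.52, 0.0103, 0.2641]
tool_rot: [[1.0, -0.01, 0.001], [-0.01, -1.0, -0.002], [0.001, 0.002, -1.0]]
ft_force: [-0.2, 0.4, 0.3]
grip_width: 0.0939
[[ 0.5601 -0.0311  0.012 ]
 [ 0.5804 -0.0547  0.012 ]
 [ 0.5639 -0.2092  0.012 ]]
shift [ 44.2 125.5 194.3] turn [ 0.09 -0.03 -0.6 ] | t 14.95 tcp [0.52   0.0103 0.2641] q [-42.9   7.1  38.4 109.3  -4.8  65.1  -3.3] w 0.0939 f [-0.2  0.4  0.3]
```

```bash
python3 -m handwheel '[[[4,10,12],[0,0,0]],[[12,30,42],[0,0,-0.6]],[[19,52,80],[0,0,-0.6]],[[27,75,118],[0,0,-0.6]],[[34,98,152],[0,0,-0.6]],[[41,116,178],[0,0,-0.6]],[[44,123.5,192],[0,0,-0.6]],[[44,123.5,194],[0,0,-0.6]]]'
python3 - <<'E'
from h import *
rel([.563,-.114,.003],tool(0,0))
E
```

```text
t: 15.62
tool_pos: [0.56, -0.1166, 0.0653]
tool_rot: [[1.0, -0.003, -0.008], [-0.003, -1.0, -0.004], [-0.008, 0.004, -1.0]]
ft_force: [-0.1, 0.4, -0.1]
grip_width: 0.0942
shift [ 3.5 -2.9 62.3] turn [ 0.24  0.46 -0.18] | t 15.62 tcp [ 0.56   -0.1166  0.0653] q [-21.6  28.5  34.5 113.4 -21.9  45.1  25.3] w 0.0942 f [-0.1  0.4 -0.1]
```

```bash
python3 -m handwheel '[[[1,-1,8],[0.2,0.4,0]],[[2,-2,24],[0.2,0.4,0]],[[3,-2.9,42],[0.2,0.4,0]],[[3,-2.9,54],[0.2,0.4,0]],[[3.3,-2.9,60],[0.2,0.4,0]],[[3.3,-2.9,61],[0.2,0.4,0]]]'
python3 - <<'E'
from h import *
rel([.563,-.114,.003],tool(0,0))
E
python3 -m handwheel '[[[0,0,0],[0,0,0]],[[0,0,0],[0,0,0]],[[0,0,0],[0,0,0]],[[0,0,0],[0,0,0]],[[0,0,0],[0,0,0]],[[0,0,0],[0,0,0]],[[0,0,0],[0,0,0]],[[0,0,0],[0,0,0]]]' 1 40
```

```text
t: 16.12
tool_pos: [0.5622, -0.1134, 0.0034]
tool_rot: [[1.0, -0.002, -0.003], [-0.002, -1.0, -0.001], [-0.003, 0.001, -1.0]]
ft_force: [0.5, -0.3, 0.4]
grip_width: 0.0941
shift [0.8 0.6 0.4] turn [ 0.04  0.15 -0.14] | t 16.12 tcp [ 0.5622 -0.1134  0.0034] q [-18.3  33.6  30.2 114.9 -26.5  38.5  28.8] w 0.0941 f [ 0.5 -0.3  0.4]
t: 16.78
tool_pos: [0.5623, -0.1134, 0.0035]
tool_rot: [[1.0, -0.002, -0.002], [-0.002, -1.0, -0.001], [-0.002, 0.001, -1.0]]
ft_force: [-0.4, -0.6, 0.8]
grip_width: 0.044
```

```bash
python3 -m handwheel '[[[0,0,0],[0,0,0]],[[0,0,0],[0,0,0]],[[0,0,0],[0,0,0]],[[0,0,0],[0,0,0]],[[0,0,0],[0,0,0]],[[0,0,0],[0,0,0]]]' 1 40
python3 - <<'E'
from h import *
snap('side','side6.png')
E
python3 -m handwheel '[[[0,0,-2],[0,0,0]],[[0,0,-10],[0,0,0]],[[0,0,-25],[0,0,0]],[[0,0,-45],[0,0,0]],[[0,0,-65],[0,0,0]],[[0,0,-85],[0,0,0]],[[0,0,-100],[0,0,0]],[[0,0,-107],[0,0,0]]]'
python3 - <<'E'
from h import *
rel([.52,.14,.16],tool(10.4,0))
snap('side','side7.png'); snap('top','top7.png')
s=cv2.imread('pics/side6.png');t=cv2.imread('pics/side7.png')
c=lambda i:cv2.resize(i[190:370,260:420],(400,450),interpolation=cv2.INTER_CUBIC)
cv2.imwrite('pics/m7.png',np.hstack([c(s),c(t)]))
E
```

```text
t: 17.28
tool_pos: [0.5624, -0.1134, 0.0035]
tool_rot: [[1.0, -0.002, -0.002], [-0.002, -1.0, -0.001], [-0.002, 0.001, -1.0]]
ft_force: [1.2, 0.2, 0.1]
grip_width: 0.0239
t: 18.0
tool_pos: [0.5632, -0.1135, 0.1128]
tool_rot: [[1.0, -0.003, -0.0], [-0.003, -1.0, -0.0], [-0.0, 0.0, -1.0]]
ft_force: [-0.1, -1.0, -1.4]
grip_width: 0.024
shift [ -43.9 -253.4  -47.3] turn [ 2.000e-02  1.000e-02 -1.056e+01] | t 18.0 tcp [ 0.5632 -0.1135  0.1128] q [-24.   24.7  37.  111.7 -19.2  49.8  22.9] w 0.024 f [-0.1 -1.  -1.4]
```

View pics/m7.png

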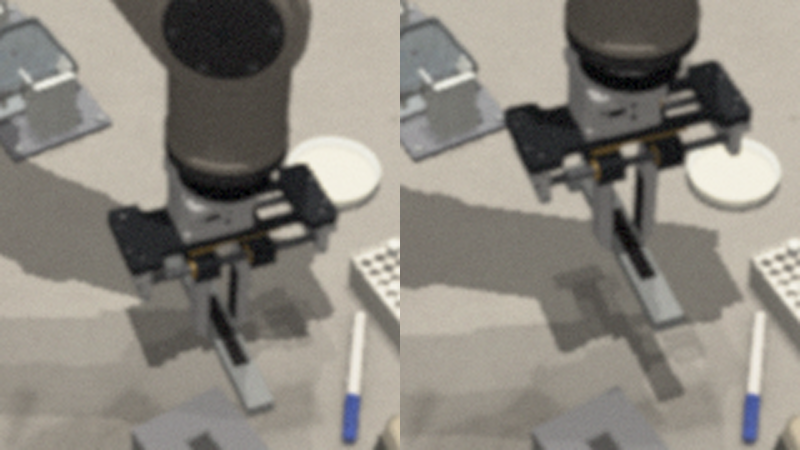

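The picture shows the bar held level across its 24 mm width, with the end at crop (262,403), or px (364,351). That puts the TCP about 95 mm from the plain end. The side-only fixture fit was pulled by the plate's lower edge, so I'll use (0.4785, 0.275) and yaw 100.4°.

```bash
python3 - <<'E'
from h import *
print(np.round(unproj('side',[[366,316]],.1233),4))
E
python3 -m handwheel '[[[-5,-25,-10],[0,0,-1]],[[-12,-60,-25],[0,0,-3]],[[-20,-97,-37],[0,0,-5]],[[-28,-134,-43],[0,0,-7]],[[-36,-171,-43],[0,0,-9]],[[-44,-208,-43],[0,0,-10.5]],[[-52,-245,-43],[0,0,-10.5]],[[-60,-280,-43],[0,0,-10.5]]]'
python3 - <<'E'
from h import *
rel([.4753,.2922,.15],tool(10.4,0))
E
```

```text
[[ 0.5594 -0.2104  0.1233]]
t: 18.77
tool_pos: [0.5025, 0.1688, 0.1538]
tool_rot: [[0.984, 0.181, -0.002], [0.181, -0.984, -0.001], [-0.002, 0.0, -1.0]]
ft_force: [1.2, 1.0, -1.1]
grip_width: 0.0232
shift [  -4.4 -126.3    3.7] turn [0.02 0.09 0.01] | t 18.77 tcp [0.5025 0.1688 0.1538] q [-53.2  15.9  32.9 115.  -10.9  52.1  -4.1] w 0.0232 f [ 1.2  1.  -1.1]
```

```bash
python3 -m handwheel '[[[-1,-20,0],[0,0,0]],[[-2,-50,1],[0,0,0]],[[-3,-82,2],[0,0,0]],[[-4,-108,4],[0,0,0]],[[-4.4,-122,8],[0,0,0]],[[-4.4,-126,14],[0,0,0]],[[-4.4,-126.5,20],[0,0,0]],[[-4.4,-126.5,24],[0,0,0]]]'
python3 - <<'E'
from h import *
rel([.4753,.2922,.125],tool(10.4,0))
s=snap('side','side8.png'); t=snap('top','top8.png')
F=[.4785,.275,np.radians(100.4)]
o=get_obs(); p=np.array(o['tool_pos']);R=np.array(o['tool_rot']).reshape(3,3)
T=[[0,-.012],[0,.012],[.164,.012],[.164,.022],[.184,.022],[.184,-.022],[.164,-.022],[.164,-.012]]
bar=np.array([p+R@[w,-(l-.096),-.0105] for l,w in T]) # top face
def ov(im,n,box,k):
    x,y,w,h=box; c=np.ascontiguousarray(cv2.resize(im[y:y+h,x:x+w,::-1],(w*k,h*k),interpolation=cv2.INTER_CUBIC))
    f=lambda P:((proj(n,P)-[x,y]+.5)*k).astype(np.int32)
    cv2.polylines(c,[f(bar)],True,(0,0,255),1)
    cv2.polylines(c,[f(place(F,rect(.236,.112,.008)))],True,(0,255,0),1)
    for xx in(.064,.080,-.064,-.086): cv2.polylines(c,[f(place(F,[[xx,-.0155,.054],[xx,.0155,.054]]))],False,(255,0,0),1)
    cv2.polylines(c,[f(place(F,[[.118,0,0],[.118,0,.07]]))],False,(255,0,255),1)
    return c
cv2.imwrite('pics/m8.png',np.hstack([ov(s,'side',(215,130,100,130),4),ov(t,'top',(180,215,100,130),4)]))
E
```

```text
t: 19.43
tool_pos: [0.4751, 0.2909, 0.1284]
tool_rot: [[0.984, 0.18, -0.003], [0.18, -0.984, -0.002], [-0.003, 0.002, -1.0]]
ft_force: [0.1, -0.7, -1.5]
grip_width: 0.0238
shift [ 0.4 -1.2  3.4] turn [ 0.09  0.16 -0.04] | t 19.43 tcp [0.4751 0.2909 0.1284] q [-61.9  20.3  29.3 112.8 -12.7  50.3 -15.5] w 0.0238 f [ 0.1 -0.7 -1.5]
```

View pics/m8.png

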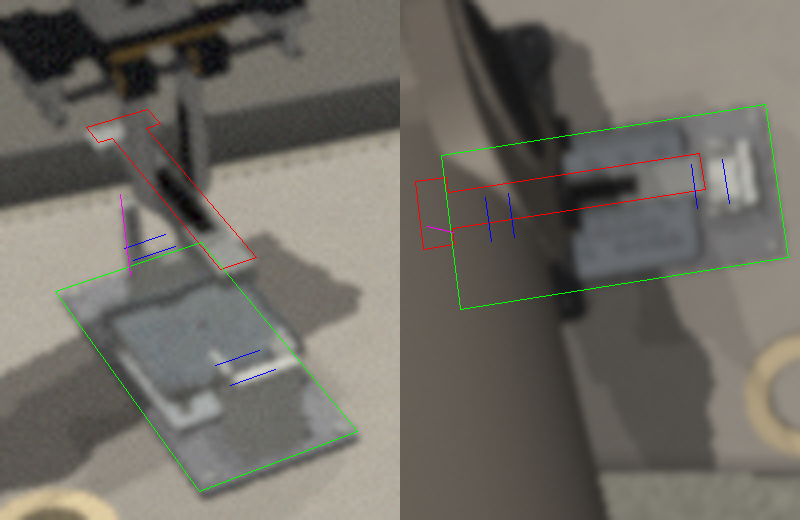

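Run:
```python
from h import *
F=[.4785,.275,np.radians(100.4)]
P=place(F,[[.072,0,.054],[-.075,0,.054],[-.092,0,.076],[.118,0,.07],[.118,0,.008]])
print('top m1',np.round((proj('top',P)-[185,230]+.5)*4).tolist())
print('side m1',np.round((proj('side',P)-[220,170]+.5)*4+[0,300]).tolist())
s=cv2.imread('pics/side0.png');t=cv2.imread('pics/top0.png')
def ov(im,n,box,k):
    x,y,w,h=box; c=np.ascontiguousarray(cv2.resize(im[y:y+h,x:x+w],(w*k,h*k),interpolation=cv2.INTER_CUBIC))
    f=lambda P:((proj(n,place(F,P))-[x,y]+.5)*k).astype(np.int32)
    for a,b in((.064,.080),(-.086,-.064)):
        cv2.polylines(c,[f([[a,-.0155,.054],[b,-.0155,.054],[b,.0155,.054],[a,.0155,.054]])],True,(0,0,255),1)
    cv2.polylines(c,[f([[-.089,-.0155,.076],[-.089,.0155,.076]])],False,(255,0,0),1)
    cv2.polylines(c,[f([[.118,0,.008],[.118,0,.07]])],False,(255,0,255),1)
    return c
cv2.imwrite('pics/m9.png',np.vstack([ov(t,'top',(188,235,100,62),8)[:300],ov(s,'side',(224,170,100,75),8)[:300]]))
```

```text
top m1 [[80.0, 157.0], [290.0, 124.0], [311.0, 117.0], [7.0, 166.0], [31.0, 172.0]]
side m1 [[130.0, 388.0], [225.0, 507.0], [235.0, 495.0], [100.0, 334.0], [110.0, 407.0]]
```

View pics/m9.png

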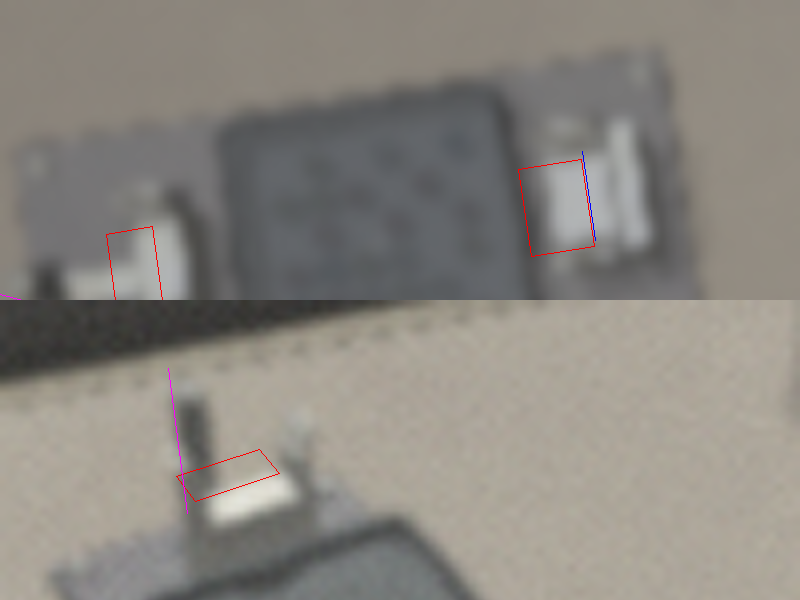

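Both overlays put the real slot floors 8 mm or more further towards -y than predicted. The plate is therefore not centred on the fixture origin, which fits the pin axis at x = 118, exactly the half-plate length. I'll re-solve the origin from the posts themselves.

Run:
```python
from h import *
from scipy.optimize import least_squares
th=np.radians(100.4)
mt=lambda a:np.array(a)/8+[188,235]-.5
ms=lambda a:(np.array(a)-[0,300])/8+[224,170]-.5
# (camera, fixture pt, pixel)
feats=[('top',[-.064,0,.054],mt([548,203])),('top',[-.089,0,.076],mt([613,185])),('top',[.064,0,.054],mt([187,262])),
 ('side',[.072,0,.054],ms([251,501])),('side',[-.092,0,.076],np.array([282.2,222.4])-.5)]
def solve(fs):
    f=lambda p:np.concatenate([proj(n,place([p[0],p[1],th],[P]))[0]-m for n,P,m in fs])
    r=least_squares(f,[.4785,.275]); d=r.x-[.4785,.275]; u=np.array([np.cos(th),np.sin(th)])
    print(np.round(r.x,4),'along',round(d@u*1e3,1),'across',round((d@[-u[1],u[0]])*1e3,1),np.round(r.fun,1))
solve(feats[:3]);solve(feats[3:]);solve(feats)
for f in feats: solve([f])
```

```text
[0.4821 0.2665] along -9.0 across -2.0 [ 0.2  0.   0.2  0.1 -0.4 -0.1]
[0.4826 0.2585] along -17.0 across -1.0 [ 0.  -0.1 -0.   0.1]
[0.4826 0.2646] along -11.0 across -2.2 [ 0.9 -0.1  0.9 -0.1  0.3 -0.3 -0.5 -1.4 -0.7 -1.4]
[0.4822 0.2672] along -8.3 across -2.2 [0. 0.]
[0.4823 0.2671] along -8.5 across -2.4 [0. 0.]
[0.4818 0.2653] along -10.2 across -1.5 [0. 0.]
[0.4824 0.2581] along -17.3 across -0.7 [0. 0.]
[0.4827 0.2588] along -16.7 across -1.2 [ 0. -0.]
```

Run:
```python
from h import *
np.set_printoptions(precision=4,suppress=True)
o=get_obs(); p=np.array(o['tool_pos']);R=np.array(o['tool_rot']).reshape(3,3); z=p[2]+.0105
e=p+R@[0,.096,0]; th=np.arctan2(*(-R[:2,1])[::-1]); print('tcp',p,'pred end',e,np.degrees(th))
u=np.array([np.cos(th),np.sin(th)])
def U(z): 
    t=np.linspace(0,1,60)[:,None]
    L=lambda a,b:np.array(a)+(np.array(b)-np.array(a))*t
    return np.vstack([L([0,-.012,z],[0,.012,z]),L([0,-.012,z],[0,.012,z]),L([0,-.012,z],[.03,-.012,z]),L([0,.012,z],[.03,.012,z])])
for n in('side','top'):
    G=grads(n+'8.png',.8)
    S=[]
    for a in np.arange(-.015,.0151,.0005):
        for b in np.arange(-.008,.0081,.001):
            uv=proj(n,place([*(e[:2]+a*u+b*np.array([-u[1],u[0]])),th],U(z))).astype(np.float32)
            S.append((cv2.remap(G,uv[:,:1],uv[:,1:],1).mean(),a*1e3,b*1e3))
    S.sort(reverse=True); print(n,np.array(S[:4]))
# fixture plate near end edge (x=-.104?) plate fits per camera, on side8/top8, top-edge z=.008 vs bottom z=0
    for zz in(.008,0.):
        print(' plate',zz,fit(seg(rect(.236,.112,zz)),[.4785,.273,1.7523],[(n,n+'0.png')]))
# side profile of bar-end row values
```

```text
tcp [0.4753 0.2904 0.1287] pred end [0.4924 0.196  0.1289] 100.29730205601966
side [[137.0296  -5.       3.    ]
 [136.6503  -5.5      3.    ]
 [136.6352  -4.5      3.    ]
 [136.1868  -5.       2.    ]]
 plate 0.008 (array([0.4789, 0.2678, 1.752 ]), np.float64(-55.52355194091797))
 plate 0.0 (array([0.4805, 0.2762, 1.7521]), np.float64(-54.8048095703125))
top [[106.1304  -4.5      2.    ]
 [106.104   -4.       2.    ]
 [105.151   -4.5      3.    ]
 [105.0662  -4.       3.    ]]
 plate 0.008 (array([0.4787, 0.2755, 1.752 ]), np.float64(-46.42804718017578))
 plate 0.0 (array([0.4789, 0.2764, 1.7529]), np.float64(-45.67485427856445))
```

Top and side disagree on the origin along the bar (-9 mm against -17 mm), so I take about -12 mm. The slots and lead-ins have play, and I'll descend in small force-checked steps. Shift: +3 mm across and 7 mm towards -y, then down to just above the posts.

```bash
python3 -m handwheel '[[[1,2,4],[0,0,0]],[[2,5,12],[0,0,0]],[[3,7,22],[0,0,0]],[[3,7,31],[0,0,0]],[[3,7,36],[0,0.1,0]],[[3,7,36],[0,0.1,0]]]'
python3 - <<'E'
from h import *
rel([.4753,.2922,.125],tool(10.4,0))
s=snap('side','side9.png'); t=snap('top','top9.png')
c=lambda i,x,y,w,h:cv2.resize(i[y:y+h,x:x+w,::-1],(400,600),interpolation=cv2.INTER_CUBIC)
cv2.imwrite('pics/m10.png',np.hstack([c(s,232,160,73,110),c(t,218,220,67,100)]))
E
```

```text
t: 20.03
tool_pos: [0.4788, 0.2834, 0.0912]
tool_rot: [[0.984, 0.179, -0.002], [0.179, -0.984, -0.003], [-0.003, 0.003, -1.0]]
ft_force: [-0.6, 0.1, -1.6]
grip_width: 0.0237
shift [ -1.9  -9.2 -33.8] turn [ 0.16  0.16 -0.11] | t 20.03 tcp [0.4788 0.2834 0.0912] q [-59.9  23.2  28.1 114.4 -14.8  46.1 -13. ] w 0.0237 f [-0.6  0.1 -1.6]
```

View pics/m10.png

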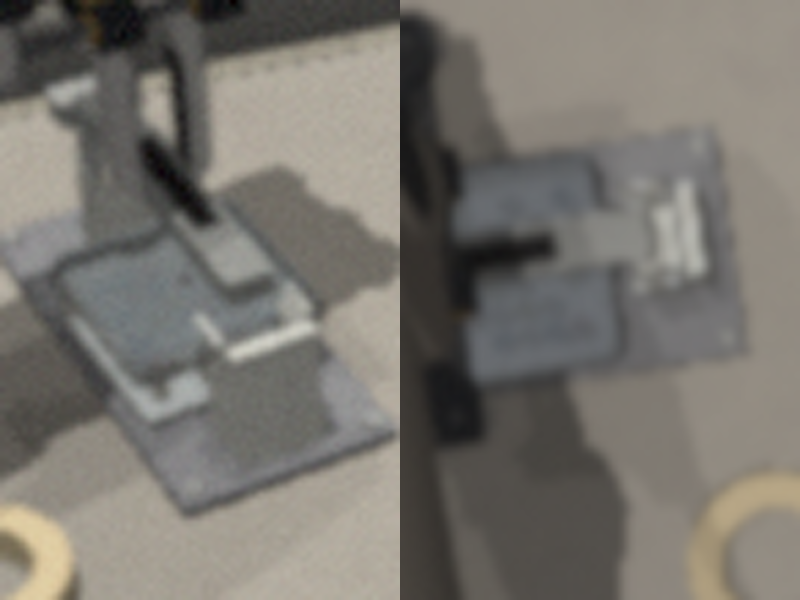

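Near view. In the top crop the bar end is at (650,240), centred between the prongs at (640,195) and (640,282), with about 10 mm to the wall. The side crop has the end at (250,280), which suggests nearer 20 mm. I'll split the difference with another 4 mm towards the pocket and go down in stages, watching the force.

```bash
python3 -m handwheel '[[[0,2,1],[0,0,0]],[[0,4,4],[0.1,0.1,0]],[[0,4,7],[0.1,0.1,0]],[[0,4,10],[0.1,0.1,0]],[[0,4,10],[0.1,0.1,0]]]'
python3 -m handwheel '[[[0,0,2],[0,0,0]],[[0,0,4],[0,0,0]],[[0,0,6],[0,0,0]],[[0,0,6],[0,0,0]]]' - 25
python3 - <<'E'
from h import *
rel([.4753,.2922,.0575],tool(10.4,0))
E
```

```text
t: 20.55
tool_pos: [0.4797, 0.2798, 0.0819]
tool_rot: [[0.984, 0.179, -0.0], [0.179, -0.984, -0.001], [-0.0, 0.001, -1.0]]
ft_force: [-0.3, -0.6, -1.9]
grip_width: 0.0237
t: 20.88
tool_pos: [0.4795, 0.2798, 0.0755]
tool_rot: [[0.984, 0.179, -0.001], [0.179, -0.984, -0.001], [-0.001, 0.001, -1.0]]
ft_force: [0.3, -0.1, -2.1]
grip_width: 0.0233
shift [ -1.9 -13.   18. ] turn [ 0.05  0.05 -0.1 ] | t 20.88 tcp [0.4795 0.2798 0.0755] q [-58.9  24.4  27.5 115.2 -15.9  44.1 -11.7] w 0.0233 f [ 0.3 -0.1 -2.1]
```

No contact at bar bottom 72 mm, below the post tops. Continuing down.

```bash
python3 -m handwheel '[[[0,0,2],[0,0,0]],[[0,0,4],[0,0,0]],[[0,0,6],[0,0,0]],[[0,0,6],[0,0,0]]]'
python3 -m handwheel '[[[0,0,2],[0,0,0]],[[0,0,4],[0,0,0]],[[0,0,6],[0,0,0]],[[0,0,6],[0,0,0]]]'
```

```text
t: 21.22
tool_pos: [0.4793, 0.2797, 0.0691]
tool_rot: [[0.984, 0.179, -0.001], [0.179, -0.984, -0.001], [-0.001, 0.001, -1.0]]
ft_force: [-0.9, -0.0, -1.8]
grip_width: 0.0233
t: 21.55
tool_pos: [0.4791, 0.2795, 0.0627]
tool_rot: [[0.984, 0.179, -0.001], [0.179, -0.984, -0.002], [-0.002, 0.001, -1.0]]
ft_force: [0.1, -0.2, -1.7]
grip_width: 0.0238
```

Bar bottom is at about 59 mm, past the pin top and the cheek tops, still with no contact. Down the last 5 mm.

```bash
python3 -m handwheel '[[[0,0,1.5],[0,0.1,0]],[[0,0,3],[0,0.1,0]],[[0,0,4],[0,0.1,0]],[[0,0,4],[0,0.1,0]]]'
python3 -m handwheel '[[[0,0,0.7],[0,0,0]],[[0,0,1.2],[0,0,0]],[[0,0,1.2],[0,0,0]]]'
```

```text
t: 21.88
tool_pos: [0.479, 0.2795, 0.0585]
tool_rot: [[0.984, 0.179, 0.0], [0.179, -0.984, -0.001], [-0.0, 0.001, -1.0]]
ft_force: [1.2, -0.1, -2.0]
grip_width: 0.0236
t: 22.13
tool_pos: [0.4791, 0.2795, 0.0574]
tool_rot: [[0.984, 0.179, -0.0], [0.179, -0.984, -0.001], [-0.0, 0.001, -1.0]]
ft_force: [-0.9, -1.2, 2.3]
grip_width: 0.0237
```

The vertical force changed from -2 N to +2.3 N at exactly the slot-floor height, so the bar is seated. Release and rise.

```bash
python3 -m handwheel '[[[0,0,0],[0,0,0]],[[0,0,0],[0,0,0]],[[0,0,0],[0,0,0]],[[0,0,0],[0,0,0]],[[0,0,0],[0,0,0]],[[0,0,0],[0,0,0]]]' -0.2
python3 -m handwheel '[[[0,0,-3],[0,0,0]],[[0,0,-12],[0,0,0]],[[0,0,-30],[0,0,0]],[[0,0,-55],[0,0,0]],[[0,0,-85],[0,0,0]],[[0,0,-115],[0,0,0]],[[0,0,-140],[0,0,0]],[[0,0,-150],[0,0,0]]]'
python3 -m handwheel '[[[0,20,0],[0,0,0]],[[0,50,-5],[0,0,0]],[[0,90,-10],[0,0,0]],[[0,130,-20],[0,0,0]],[[0,170,-30],[0,0,0]],[[0,210,-40],[0,0,0]],[[0,235,-50],[0,0,0]],[[0,240,-50],[0,0,0]]]'
python3 - <<'E'
from h import *
rel([.4753,.2922,.125],tool(10.4,0))
s=snap('side','side11.png'); t=snap('top','top11.png')
for n in('top','side'): print(n,[(k,np.round(d['position'],3),round(d['conf'],2)) for k in('bar','bar_head') for d in look_for(n,k)[:1]])
c=lambda i,x,y,w,h:cv2.resize(i[y:y+h,x:x+w,::-1],(400,300),interpolation=cv2.INTER_CUBIC)
T=[[0,-.012],[0,.012],[.164,.012],[.164,.022],[.184,.022],[.184,-.022],[.164,-.022],[.164,-.012]]
for n in('top','side'):
    for pm in(('top',0),):
        a,f=fit(seg([[l-.098,w,.068] for l,w in T],40),[.479,.2795,np.radians(100.4)],[(n,n+'11.png')],(.004,.004,.03)); print(n,np.round(a,4),np.degrees(a[2]),f)
cv2.imwrite('pics/m11.png',np.hstack([c(s,225,165,100,75),c(t,185,230,100,75)]))
E
```

```text
t: 22.63
tool_pos: [0.4791, 0.2795, 0.0574]
tool_rot: [[0.984, 0.179, 0.0], [0.179, -0.984, -0.001], [-0.0, 0.001, -1.0]]
ft_force: [-0.3, -0.2, -0.6]
grip_width: 0.0559
t: 23.3
tool_pos: [0.4803, 0.2801, 0.2116]
tool_rot: [[0.984, 0.178, 0.003], [0.178, -0.984, 0.002], [0.004, -0.001, -1.0]]
ft_force: [0.1, 0.4, 0.7]
grip_width: 0.0565
t: 23.97
tool_pos: [0.5239, 0.0388, 0.2633]
tool_rot: [[0.985, 0.172, 0.006], [0.172, -0.985, 0.002], [0.006, -0.001, -1.0]]
ft_force: [-0.1, -0.0, 0.1]
grip_width: 0.0564
shift [  -5.  -257.8  138.6] turn [-0.08 -0.35 -0.47] | t 23.97 tcp [0.5239 0.0388 0.2633] q [-47.5   7.8  40.6 109.1  -5.7  64.7   5.2] w 0.0564 f [-0.1 -0.   0.1]
top [('bar', array([0.482, 0.283, 0.069]), 0.58), ('bar_head', array([0.478, 0.282, 0.066]), 0.86)]
side [('bar', array([0.481, 0.278, 0.072]), 0.79), ('bar_head', array([0.477, 0.272, 0.063]), 0.55)]
top [0.4745 0.282  1.7203] 98.56776625786215 -41.54291534423828
side [0.4753 0.2675 1.7653] 101.1447529414096 -54.452972412109375
```

The viewer limit is reached, so I'll make one numerical check: edge positions along the seated bar and the box's image shift against the start. Then I'll hand in.

Run:
```python
from h import *
a=cv2.imread('pics/top0.png',0).astype(np.float32);b=cv2.imread('pics/top11.png',0).astype(np.float32)
F=[.4815,.264,np.radians(100.4)]
# box edges seen away from the bar: match strips either side of it between start and now
for n in('top','side'):
    A=cv2.imread(f'pics/{n}0.png',0);B=cv2.imread(f'pics/{n}11.png',0)
    for yy in(-.036,.036):
        u,v=proj(n,place(F,[[0,yy,.048]]))[0].astype(int)
        r=cv2.matchTemplate(B[v-14:v+15,u-24:u+25],A[v-8:v+9,u-18:u+19],cv2.TM_CCOEFF_NORMED); m=cv2.minMaxLoc(r); print(n,yy,'shift px',m[3][0]-6,m[3][1]-6,'score',round(m[1],2))
    for k in('dish','tape','bottle'): print(k,[(np.round(d['position'],3),round(d['conf'],2)) for d in look_for(n,k)[:1]])
# profile across T: width of bright bar vs fixture x in the top view
for x in np.arange(-.10,.131,.01):
    L=proj('top',place(F,np.array([[x,w,.068] for w in np.arange(-.03,.0301,.006)]))).astype(np.float32)
    print(f'{x:+.3f}',cv2.remap(b,L[:,:1],L[:,1:],1).ravel().astype(int))
```

```text
top -0.036 shift px 0 0 score 0.96
top 0.036 shift px 0 1 score 0.77
dish [(array([0.763, 0.026, 0.015]), 0.75)]
tape [(array([0.348, 0.153, 0.022]), 0.63)]
bottle [(array([0.715, 0.378, 0.129]), 0.78)]
side -0.036 shift px 0 0 score 0.79
side 0.036 shift px 0 0 score 0.73
dish [(array([0.736, 0.017, 0.016]), 0.68)]
tape [(array([0.478, 0.278, 0.072]), 0.7)]
bottle [(array([0.721, 0.367, 0.072]), 0.71)]
-0.100 [121 120 114 100  94  93  90  91  93  91 100]
-0.090 [121 143 173 170 171 176 171 169 151  99 103]
-0.080 [120 122 124 146 136 134 139 131 126 110 102]
-0.070 [129 140 129 143 144 143 145 129 115 109 114]
-0.060 [111 114 114 118 136 142 143 127 109 110 108]
-0.050 [ 79  84  86 103 137 141 143 122  92  91  93]
-0.040 [100  98 102 113 123 122 131 126 103 105 102]
-0.030 [ 99  97 101 112  94  39  72 110 100  99  98]
-0.020 [103 103  98 103  96  39  76 118  99  94  96]
-0.010 [ 99  93 100 116 102  40  73 113  95  93  96]
-0.000 [102 103  99 102  98  41  74 113  95  94  95]
+0.010 [ 99  95  96 110 100  39  78 117  96  92  97]
+0.020 [100 100 101 106  95  41  73 110  95  92  97]
+0.030 [101 103 101 108  99  38  78 120  99  95  98]
+0.040 [ 90  90  91 107 108  77  96 113  90  90  89]
+0.050 [116 114 113 116 141 144 143 128  97  99 105]
+0.060 [121 103  88 106 141 143 141 116  78  81 100]
+0.070 [125 129 121 134 143 142 141 127 113 104 103]
+0.080 [122 125 116 120 137 134 136 121 118 115 105]
+0.090 [120 124 139 142 142 143 142 143 142 123 116]
+0.100 [119 119 131 137 139 137 132 136 137 118 118]
+0.110 [118 118 118 118  96  68  69 101 116 118 118]
+0.120 [133 132 135 135 132 136 124 132 132 133 134]
+0.130 [135 136 136 136 136 135 136 136 136 136 136]
```

The profile agrees with a seated bar. The shank lies on the centre line and its dark patch is centred at about x = +4 mm. The wide head shows at x ≈ 85–105 mm with the pin just beyond. The box shows no shift.

```bash
python3 -c "
from bench import *
o=get_obs(); print(o['t'],o['ft_force'],o['tool_pos']); print(job_done())"
```

```text
24.5667 [-0.10773619  0.07413601  0.19188279] [0.52288306 0.04432616 0.26112577]
the job is handed in; nothing more can be done
None
```

I lifted the bar out of its holder by the head and laid it on the bench with the tool tilted sideways, then let go. I then picked it up again across the shank, lowered it into both slots of the fixture, and handed the job in at about 24.6 s of 64 s.

**Last checks**
- **Laid flat:** I judged this from the pictures after release; the head's height was not measured directly.
- **Seating:** Contact came with the bar's underside at 54 mm, exactly the slot-floor height. Nothing touched on the way down past the post tops or the pin top.
- **Position:** The final top picture shows the shank on the centre line and the head at fixture x of about 85–105 mm. That is outside the through-slot post and in front of the pin.
- **Box:** It shows no movement, at most 1 pixel (about 3 mm), between the first and last pictures.
- **Robot:** The gripper was about 0.2 m clear of the bar, with the wrist force near zero.

**What disagreed or went wrong**
- **Force spike:** My first approach, with the tool tilted forward, drove joint 3 to its range limit. The wrist force spiked to about 122 N on one reading, above the 120 N limit. The simulator kept running afterwards, but this could count as a failure.
- **Camera disagreement:** The top and side views differed by about 8 mm on the fixture's origin along the bar, so I used a compromise within the slot play. Outline fits of the seated bar also differed by about 14 mm along it, and I relied on the contact height and the picture profile instead.
- **Bystanders:** The networks' last readings for the dish and tape wandered: the top view put the dish about 26 mm and the tape about 20 mm from their first readings. The side view put the tape on the fixture, as it also did at the start, and showed the dish within 4 mm. The bottle readings moved by up to 25 mm in height and under 10 mm sideways. No move was planned to come near any of the three, so I take these as detection errors.
- **Last picture:** The viewer's limit of 12 stopped me from seeing the final placement, so I checked it numerically only.

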